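# Lower the gas probe into the sample jar and start the reading

## Robot

A 6-joint arm with a two-finger parallel gripper is mounted at the origin on the work surface. World frame = base frame: x ahead of the robot, y to its left, z up, the work surface at z = 0. Lengths are in m, angles in rad, forces in N, time in s.
With the tool pointing down it reaches from about 0.35 to 0.975 m from the base axis. Payload 4.9 kg.
Tool frame: the origin (TCP) lies at the very end of the fingers, on their centre line; the grasp point (between the pads) lies 19 mm behind it; z points along the fingers, x is the direction in which the jaws open and shut, and the axes are right-handed (so a half turn about z gives the same grasp; the last joint's range is limited). The gripper opens to 85 mm and grips with 20 to 120 N. Pads are 22 mm wide; open, the fingers measure 114 mm over their backs; the gripper's body (76 mm by 85 mm) begins 54 mm behind the grasp point. The pads swing forward as they close: fully open they stand 13 mm farther back than shut.
Start: joints at [-1.28, 0.053, 1.613, -0, 1.476, -0.119], TCP at [0.249, -0.573, 0.231] pointing down, gripper open.
Joint ranges: [-3.01, 3.01], [-1.01, 2.22], [0.06, 2.58], [-1.02, 4.17], [0.09, 2.62], [-3.14, 3.14]. Speed limits (rad/s): [2.57, 2.57, 3.14, 3.14, 3.14, 3.14].

## Interface

Orientations are given as a unit quaternion [w, x, y, z].
In Python, from plant import manip, imaging gives the robot as it stands.
- The arm moves only by the shell command python3 -m pendant 'ROWS'. ROWS is JSON, a list that holds one entry, the list of rows, each a list of 7 numbers: the turn, a rotation vector about the world's x, y, z in units of pi rad (1.0 is pi rad), then the shift along the world's x, y, z in units of 250 mm (1.0 is 250 mm), then the opening, from 0 (shut) to 1 (fully open). In form: [[[ax, ay, az, tx, ty, tz, claw], ...]]. A call has 1 to 20 rows; each row shifts and turns the commanded pose from where the row before left it; what a row does not reach is not made up. A row lasts 1/8 s, in which the tool goes at most 62.5 mm and 10.7 degrees, less where a joint would pass 70% of its speed; a pose out of reach is approached as far as the arm can. A call with a number of a shift or a turn outside -1 to 1 is refused whole. A call with a gripper value outside its range is refused whole. The fingers move at their own pace and stop on an object; the grip force is fixed at half the most. Time passes only in rows, so rows that do not move let the fingers close. It gives the time, the measured TCP pose, the force and the opening at its end, in the units of the state.
- manip.state(): the state, without advancing time (a new reading comes with each control period).
- imaging.grab_frame(name): name is "scene" or "side" or "wrist"; returns a dict with "frame" (420x560x3 uint8, blue, green, red), "mtx" (3x3 intrinsics, pixels), "world_to_cam" (4x4, takes a point from world to camera coordinates). Camera axes: x right, y down, z forward; pixel columns grow to the right and rows downward; lengths in m; the calibration is good to about 2 mm. A picture is of the moment at which its call begins. There is no depth.
- manip.job_done(): hands the job in, once; it reports no verdict.
The state is a dict: "time": time; "joint_pos": joint angles; "joint_vel": joint speeds; "joint_efforts": joint torques, N m; "tool_pos": TCP position; "tool_rot": TCP orientation; "contact_force": force on the tool from outside, world axes, zero at the start; "ft_torque": the same for the moment, N m; "gripper_width": opening from 0.0 (shut) to 1.0 (fully open).
Only numpy, scipy, OpenCV 4.12 (cv2) and the standard library are available. Lean on these libraries where they do the work, as an engineer would, in place of code of your own. Each camera call takes 0.05 s, during which the arm holds its last target. There are 200 camera calls.

## Task

Wind the red crank on the probe stand clockwise (seen from above) to lower the gas probe into the open white jar, and stop when the orange band on the probe is level with the jar's rim. Then flip the clear cover on the meter right back so that it stays open, and turn the selector beneath it clockwise from the white standby mark to the green mark. Leave the jar, its red lid, the beaker and the amber vial where they stand.

Things in the scene. Friction and masses are not known exactly. Their poses are not given: they have to be found in the camera images.
- stand: Probe stand, fixed to the bench. Grey foot 130 x 230 x 15 mm, origin under its centre; its y axis points along the foot from the jar to the column, z up. 40 mm square aluminium column, 65 mm from the origin, with a 54 mm square cap and the crank on top. A blue carriage rides on the column and holds the probe out over the jar; carriage and probe stay below 215 mm.
- crank_axis (a point): Point on the vertical axis of the crank, 246 mm above the bench, where the crank's underside begins. Crank hub 30 mm in diameter, its top at 264 mm. Axes as the stand's.
- crank_grip (a point): Centre of the crank's upright red grip, 272 mm above the bench, 52 mm from the crank axis. Flat-sided block: 30 mm along its x (radially outwards), 14 mm thick along its y (direction of travel), 34 mm high (255 to 289 mm above the bench). It does not swivel: a gripper holding its flat sides turns with it, and must let go and take it anew (either way round) when the wrist runs out.
- crank (a joint): Crank angle in rad, grows clockwise seen from above; each rad lowers the probe 6 mm (38 mm a turn). Stays where it is left; takes about 1.5 N at the grip, which sits on a 15 mm wide steel arm. Starts between 0 and 1; travel ends at -0.3 and 10.
- probe_band (a point): Centre of the 6 mm high orange band around the black gas probe (22 mm in diameter, vertical, tip 36 mm below this point), on the probe's axis; z up. The probe hangs over the middle of the jar. Height of this point above the bench: 134 mm minus 6 mm per rad of the crank joint; it starts with the tip about 2 to 9 mm above the rim.
- jar_rim (a point): Centre of the mouth, at rim height, of the open white jar: 75 mm high, body 78 mm and neck 68 mm in diameter, mouth 60 mm; z up. It stands loose on the stand's foot (rim 90 mm above the bench) and must stay there.
- cover_hinge (a point): Bench meter, fixed: white case 180 x 200 mm, level rear deck 61 mm above the bench, sloping display panel in front. This point is the middle of the cover's hinge line at the deck's rear edge, 61 mm above the bench; y runs along the hinge, x points to the meter's back, z up.
- cover_lip (a point): Centre of the orange lift lip on the front edge of the clear hood-shaped cover (80 mm deep, 76 wide, 33 high). Lip: 26 mm long (its x), 24 mm wide (its y, parallel to the hinge), 8 mm thick. Shut, it is 92 mm in front of the hinge line and 29 mm above it (90 mm above the bench), with 25 mm or more free under it. The frame turns with the cover.
- cover (a joint): Cover angle in rad: 0 shut, 2.5 fully back against its stop behind the meter. Light (60 g): it falls shut when let go low, and falls back to the stop and stays there when let go beyond about 1.7.
- selector_grip (a point): Centre of the bar grip of the black selector knob under the cover, on the knob's vertical axis, 42 mm in front of the hinge line and 76 mm above the bench. The bar is 34 mm long along its x (which points where the white pointer line points), 10 mm thick along its y, 18 mm high (67 to 85 mm above the bench). With the cover right back nothing stands close to it.
- selector (a joint): Selector angle in rad, grows clockwise seen from above; stays where it is left, no clicks. White standby mark at 0 (starts between 0 and 0.25), yellow 0.6, green 1.2 (pointer straight to the meter's back), blue 1.8, red 2.4. Stops at -0.1 and 2.5.
- jar_lid: The jar's red screw lid, 76 mm in diameter, 14 mm high, lying on the bench; leave alone.
- beaker: Small clear plastic beaker, 60 mm wide, 75 mm high; leave alone.
- vial: Small amber vial with grey cap, 28 mm wide, 60 mm high; leave alone.

How it is judged:
On the way, in this order (a step that is already met when the one before it is completed fails the run):
1. the probe is wound down until its orange band is level with the jar's rim (within 4 mm) and the crank is still (z of probe_band in the frame of jar_rim between -0.004 and 0.004 m and distance of jar_rim from where it was at the start of the episode below 0.012 m and angle between jar_rim's own z axis and vertical below 0.08 rad and velocity of joint crank between -0.05 and 0.05 rad/s), for 0.3 s.
2. the meter's cover is flipped right back (value of joint cover above 2 rad), for 0.2 s.
At the end, for the whole second after the job is handed in: The orange band is level with the jar's rim (within 4 mm), the jar stands upright within 12 mm of where it stood, the cover lies back (beyond 2.0 rad) and the selector points to the green mark (1.2 rad, within 0.15), all at rest (z of probe_band in the frame of jar_rim between -0.004 and 0.004 m and distance of jar_rim from where it was at the start of the episode below 0.012 m and angle between jar_rim's own z axis and vertical below 0.08 rad and value of joint cover above 2 rad and value of joint selector between 1.05 and 1.35 rad and linear speed of jar below 0.02 m/s and velocity of joint each of selector, crank below 0.05 rad/s); the robot touches nothing.
It fails at once if the jar's lid, the beaker or the vial is moved by more than 30 mm (distance of any of jar_lid, beaker, vial from where it was at the start of the episode above 0.03 m).
It fails at once if the jar is tipped (angle between jar_rim's own z axis and vertical above 0.35 rad).
It also fails if it takes over 72 s, if anything falls off the work surface, if the arm or the gripper's body presses on something with over 40 N, if the wrist force passes 120 N, or if a joint passes its speed limit or range.

## Working session

There is one attempt and no reset: what is moved stays moved. The work goes in short steps, Python scripts to look and compute and a shell command to move; the robot and the scene stay as the last step left them, time stands still between calls to the robot, and variables do not carry over. Pictures are saved under pics/ and viewed, about 8 in all and at most 12, crops included, and the job is handed in when it is done.

```bash
ls; mkdir -p pics; cat > h.py <<'E'
import numpy as np, cv2, pickle
from plant import manip, imaging
def grab(n,tag):
    d=imaging.grab_frame(n); pickle.dump(d,open(f'pics/{tag}.pkl','wb')); return d
def load(tag): return pickle.load(open(f'pics/{tag}.pkl','rb'))
def P(d): return np.array(d['mtx'])@np.array(d['world_to_cam'])[:3]
def proj(d,p):
    q=P(d)@np.append(p,1); return q[:2]/q[2]
def tri(*obs):
    A=[]
    for d,(u,v) in obs:
        p=P(d); A+= [u*p[2]-p[0], v*p[2]-p[1]]
    A=np.array(A); x=np.linalg.lstsq(A[:,:3],-A[:,3],rcond=None)[0]
    return x,[np.round(proj(d,x)-uv,1) for d,uv in obs]
def atz(d,uv,z):
    p=P(d); A=np.array([uv[0]*p[2]-p[0],uv[1]*p[2]-p[1]])
    return np.linalg.solve(A[:,:2],-A[:,3]-A[:,2]*z)
E
python3 - <<'E'
from h import *
ims=[]
for n in ['scene','side','wrist']:
    d=grab(n,n+'0'); ims.append(d['frame'])
    w=np.linalg.inv(d['world_to_cam']); print(n,w[:3,3].round(3),w[:3,2].round(2))
cv2.imwrite('pics/a.png',cv2.resize(ims[0],(800,600),interpolation=cv2.INTER_CUBIC))
cv2.imwrite('pics/b.png',cv2.resize(ims[1],(800,600),interpolation=cv2.INTER_CUBIC))
print(manip.state())
E
```

```text
pics
scene [1.118 0.103 0.938] [-0.6  -0.12 -0.79]
side [ 0.435 -0.773  0.835] [ 0.11  0.76 -0.65]
wrist [ 0.316 -0.545  0.373] [-0.26 -0.11 -0.96]
{'time': 0.15, 'joint_pos': array([-1.28000136e+00,  5.32273899e-02,  1.61401842e+00,  1.34958911e-05,
        1.47598840e+00, -1.19014342e-01]), 'joint_vel': array([ 0.00096638, -0.0019091 , -0.00400703, -0.00038542, -0.00030454,
       -0.00091004]), 'joint_efforts': array([ 5.87736595e-04, -3.94241166e+01, -3.70721269e+01, -1.91525805e-04,
        4.63967590e-03,  8.10838799e-06]), 'tool_pos': array([ 0.24887285, -0.57276775,  0.23030789]), 'tool_rot': array([-5.33590888e-04,  8.36191457e-01, -5.48437027e-01, -6.23701678e-04]), 'contact_force': array([0.76428904, 0.59859317, 0.53068734]), 'ft_torque': array([0.04896222, 0.0015161 , 0.03522271]), 'gripper_width': 1.0015192642527384}
```

View pics/a.png

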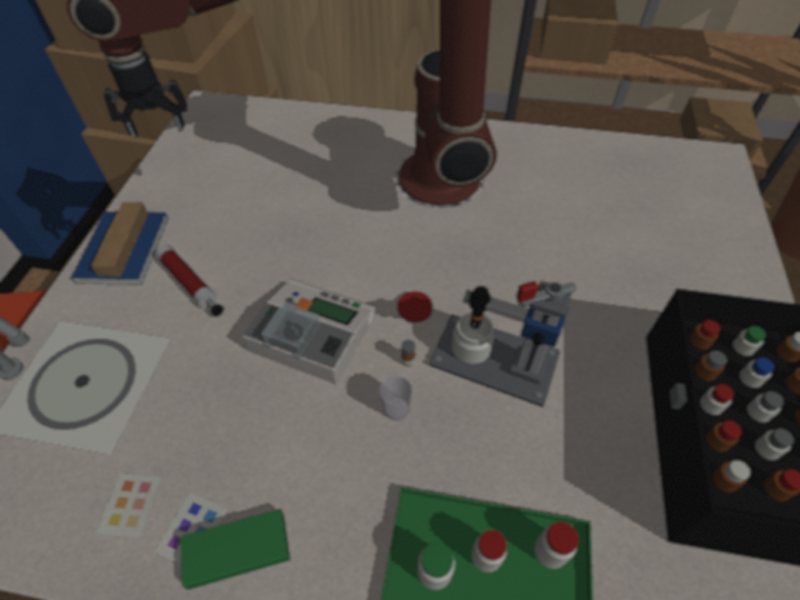

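View pics/b.png

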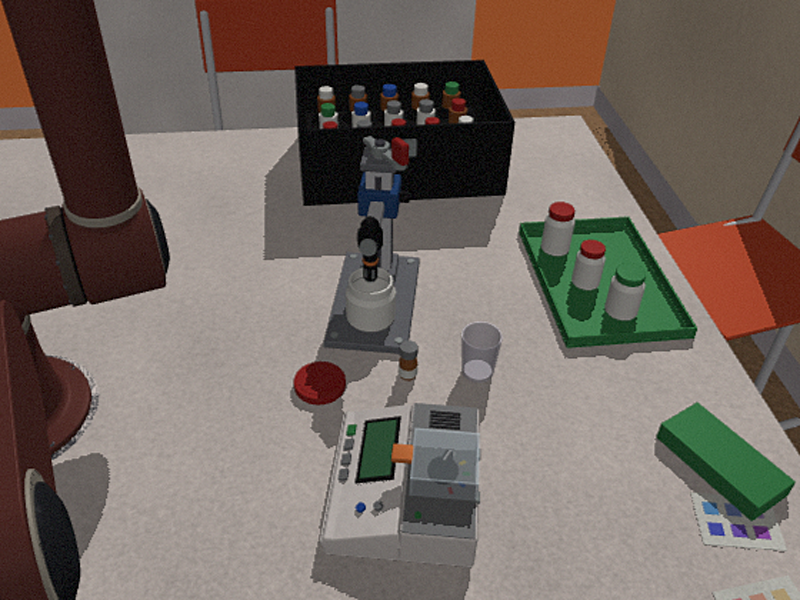

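```bash
python3 - <<'E'
from h import *
s=load('scene0')['frame'];t=load('side0')['frame']
k=10/3
def c(f,x0,y0,x1,y1): return cv2.resize(f[y0:y1,x0:x1],None,fx=k,fy=k,interpolation=cv2.INTER_CUBIC)
A=c(s,165,190,405,275);B=c(t,220,90,305,185);C=c(t,215,280,350,375)
print(A.shape,B.shape,C.shape)
M=np.zeros((600,800,3),np.uint8)
M[:A.shape[0],:A.shape[1]]=A;M[283:283+B.shape[0],:B.shape[1]]=B;M[283:283+C.shape[0],300:300+C.shape[1]]=C
cv2.imwrite('pics/c.png',cv2.convertScaleAbs(M,alpha=1.4))
E
```

```text
(283, 800, 3) (317, 283, 3) (317, 450, 3)
```

View pics/c.png

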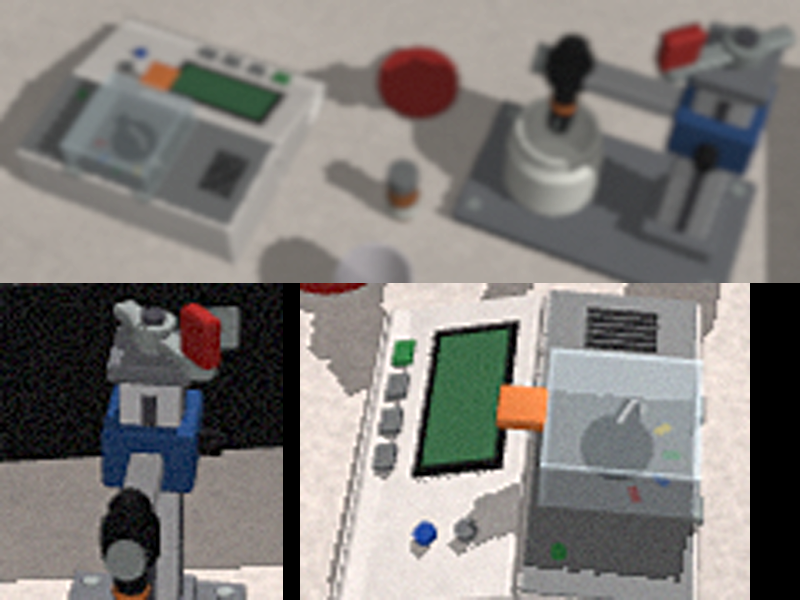

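```bash
python3 - <<'E'
from h import *
s=load('scene0');t=load('side0')
S=lambda u,v:(165+u*.3,190+v*.3)
B=lambda u,v:(220+u*.3,90+(v-283)*.3)
C=lambda u,v:(215+(u-300)*.3,280+(v-283)*.3)
for n,a,b in [('hub',S(742,38),B(153,315)),('grip',S(681,48),B(200,336)),('gripTop',S(683,35),B(203,308)),('lip',S(160,76),C(523,408)),('jar',S(557,132),(0.7*370,0.7*282)),('band',S(564,108),(.7*370,.7*262)),('knob',S(132,135),C(618,440))]:
    x,r=tri((s,a),(t,b)); print(n,x.round(4),r)
print('deck rear far/near, front far/near (side)',atz(t,C(703,293),.061),atz(t,C(692,575),.061),atz(t,C(548,292),.061),atz(t,C(522,575),.061))
print('scene rear corners',atz(s,S(232,222),.061),atz(s,S(22,150),.061))
print('foot side',[atz(t,(.7*u,.7*v),.015).round(3) for u,v in [(327,345),(408,350),(420,257),(346,255)]])
print('foot scene',[atz(s,S(u,v),.015).round(3) for u,v in [(505,105),(455,212),(752,182)]])
for n,d in(('s',s),('t',t)):print(n,proj(d,[.6,-.1,0]))
E
```

```text
hub [0.5439 0.2437 0.2623] [array([ 0.2, -0.3]), array([0.1, 0.2])]
grip [0.5683 0.2017 0.2705] [array([-0.2,  0.2]), array([-0.1, -0.1])]
gripTop [0.5704 0.2008 0.2895] [array([ 0.4, -0.6]), array([0.3, 0.3])]
lip [ 0.5246 -0.1973  0.0877] [array([-0.5,  0.5]), array([-0.5, -0.3])]
jar [0.5176 0.1348 0.0833] [array([ 0.1, -0.1]), array([0.1, 0. ])]
band [0.5184 0.1371 0.1199] [array([ 0.3, -0.4]), array([0.2, 0.2])]
knob [ 0.5737 -0.2092  0.0692] [array([-0.4,  0.4]), array([-0.3, -0.2])]
deck rear far/near, front far/near (side) [ 0.64120612 -0.10784333] [ 0.59844835 -0.28782814] [ 0.5531915  -0.09763102] [ 0.51513281 -0.27848431]
scene rear corners [ 0.63335838 -0.10891307] [ 0.59763399 -0.29665069]
foot side [array([0.446, 0.074]), array([0.567, 0.05 ]), array([0.618, 0.277]), array([0.49 , 0.295])]
foot scene [array([0.449, 0.089]), array([0.566, 0.061]), array([0.492, 0.304])]
s [242.73668492 257.99148047]
t [312.00321951 302.30190532]
```

The pictures show the stand right of the meter. The hub is at scene px (388,201) and side px (266,100), and the grip at (369,204) / (280,106). The lip is at (213,213) / (282,318). The two views agree. I'll move above the crank grip.

```bash
python3 -m pendant '[[[0,0,0,0,0,0.2,0.5],[0,0,0,0,0,0.24,0.5],[0,0,0,0,0,0.24,0.5],[0,0,0.0383,0.0911,0.2214,0,0.5],[0,0,0.0383,0.0911,0.2214,0,0.5],[0,0,0.0383,0.0911,0.2214,0,0.5],[0,0,0.0383,0.0911,0.2214,0,0.5],[0,0,0.0383,0.0911,0.2214,0,0.5],[0,0,0.0383,0.0911,0.2214,0,0.5],[0,0,0.0383,0.0911,0.2214,0,0.5],[0,0,0.0383,0.0911,0.2214,0,0.5],[0,0,0.0383,0.0911,0.2214,0,0.5],[0,0,0.0383,0.0911,0.2214,0,0.5],[0,0,0.0383,0.0911,0.2214,0,0.5],[0,0,0.0383,0.0911,0.2214,0,0.5],[0,0,0.0383,0.0911,0.2214,0,0.5],[0,0,0.0383,0.0911,0.2214,0,0.5]]]'
python3 - <<'E'
from h import *
d=grab('wrist','w1'); w=np.linalg.inv(d['world_to_cam']); print(w[:3,3].round(3),w[:3,2].round(2))
s=manip.state(); print(s['time'],s['tool_pos'],s['tool_rot'],s['joint_pos'])
f=cv2.resize(d['frame'],(800,600),interpolation=cv2.INTER_CUBIC)
cv2.imwrite('pics/d.png',cv2.convertScaleAbs(f,alpha=1.3))
E
```

```text
time: 2.28
tool_pos: [0.5682, 0.2037, 0.401]
tool_rot: [0.0, 0.965, 0.261, -0.0]
contact_force: [0.9, -0.2, 1.1]
gripper_width: 0.497
[0.532 0.266 0.543] [ 0.14 -0.25 -0.96]
2.325 [0.56923976 0.20936355 0.39888139] [-2.28091111e-03  9.64282788e-01  2.64864814e-01 -3.63741228e-04] [ 0.22769163 -0.03550532  1.42758026  0.00460281  1.75042687 -0.30761698]
```

View pics/d.png

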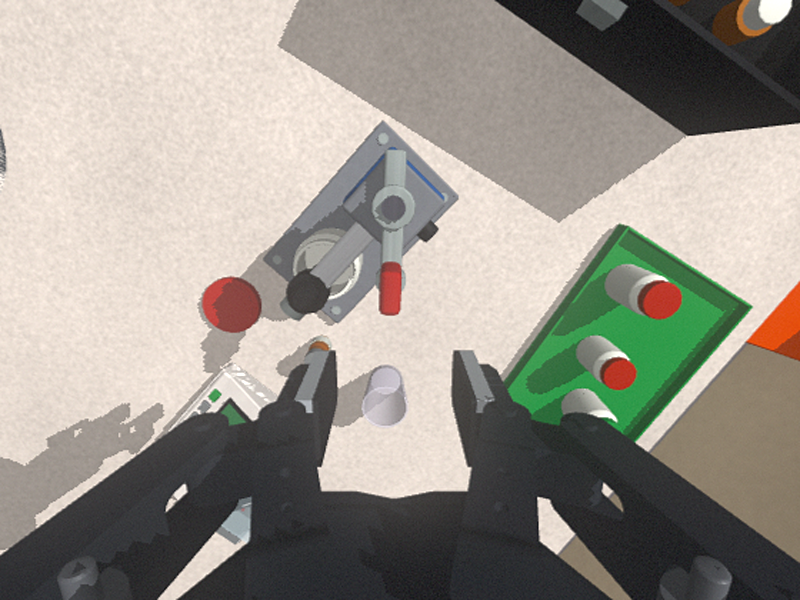

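```bash
python3 - <<'E'
from h import *
d=load('w1');n=lambda u,v:(.7*u,.7*v)
h=atz(d,n(395,206),.264); print('hub',h)
print('grip outer end top',atz(d,n(391,315),.289),atz(d,n(391,275),.289))
print('arm far end',atz(d,n(397,155),.26))
print('jar mouth',atz(d,n(329,263),.09),'probe top?')
hs,gs=h,np.array([.5683,.2017])
a=np.degrees(np.arctan2(*(atz(d,n(391,315),.289)-h)[::-1])); print('angle',a)
g=h+.052*np.array([np.cos(np.radians(a)),np.sin(np.radians(a))]); print('grip pred',g)
f=d['frame'].copy()
for z in(.255,.289): print(proj(d,[*g,z])/.7)
s=manip.state();print(s['tool_pos'],s['joint_pos'][[0,5]])
E
```

```text
hub [0.54443095 0.24616412]
grip outer end top [0.57585499 0.18717245] [0.56255092 0.21006739]
arm far end [0.52947306 0.27431556]
jar mouth [0.52034612 0.143978  ] probe top?
angle -61.95639151503018
grip pred [0.5688784  0.20026944]
[392.05996223 279.37526805]
[391.86591668 292.88050266]
[0.56923976 0.20936355 0.39888139] [ 0.22769163 -0.30761698]
```

```bash
python3 -m pendant '[[[0,0,-0.01,0.004,-0.006,0,0.5],[0,0,0,0,0,-0.15,0.5],[0,0,0,0,0,-0.15,0.5],[0,0,0,0,0,-0.05,0.5],[0,0,0,0,0,0,0.5]]]'
python3 - <<'E'
from h import *
d=grab('wrist','w2')
s=manip.state(); print(s['time'],s['tool_pos'],s['contact_force'])
cv2.imwrite('pics/e.png',cv2.convertScaleAbs(cv2.resize(d['frame'][100:400,100:460],(720,600),interpolation=cv2.INTER_CUBIC),alpha=1.3))
E
```

```text
time: 2.95
tool_pos: [0.5686, 0.1993, 0.3136]
tool_rot: [0.0, 0.97, 0.243, -0.001]
contact_force: [-0.4, 0.1, -0.1]
gripper_width: 0.497
3.0 [0.56916707 0.19959119 0.31512372] [-0.19498914  0.90913581  0.57375576]
```

View pics/e.png

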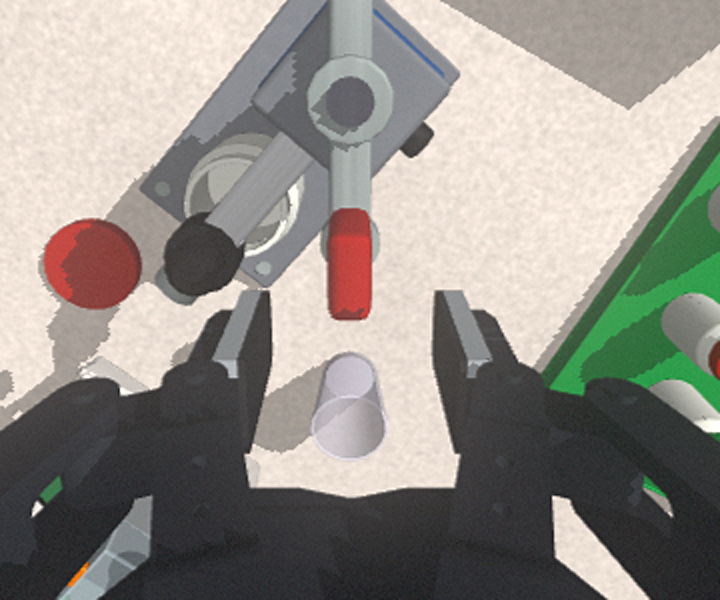

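```bash
python3 - <<'E'
from h import *
d=load('w2');n=lambda u,v:(100+u/2,100+v/2)
h=atz(d,n(350,103),.264);g0=atz(d,n(349,241),.289);g1=atz(d,n(349,319),.289)
g=(g0+g1)/2; print('hub',h,'grip',g,np.linalg.norm(g-h),np.degrees(np.arctan2(*(g-h)[::-1])),np.linalg.norm(g1-g0))
print('hub by tri', tri((d,n(350,103)),(load('w1'),(.7*395,.7*206))), tri((d,n(349,319)),(load('w1'),(.7*391,.7*315))))
print('tcp px',2*proj(d,manip.state()['tool_pos'])-200)
x=(load('scene0'),(387.6,201.4));y=(load('side0'),(265.9,99.6))
print(tri(x,y,(d,n(350,103)),(load('w1'),(.7*395,.7*206))))
E
```

```text
hub [0.54409344 0.24426664] grip [0.56811871 0.19874315] 0.05147428424818857 -62.17690476208479 0.02594046375248028
hub by tri (array([0.54098465, 0.25106865, 0.33548195]), [array([0.7, 0.3]), array([-0.4, -0.2])]) (array([0.57603648, 0.18537702, 0.2840973 ]), [array([1.1, 0.1]), array([-0.8, -0.1])])
tcp px [353.58725279 319.11926165]
(array([0.54400577, 0.24442628, 0.26192718]), [array([ 0.5, -0.2]), array([0.2, 0.1]), array([ 0. , -0.6]), array([-1.3,  1.2])])
```

```bash
python3 - <<'E'
import numpy as np
for f in np.arange(-62,-430,-10):
    r=np.radians([f,f-10]);print(f,"[0,0,-0.0556,%.4f,%.4f,0,0.22],"%tuple(np.round(.052/.25*np.array([np.cos(r[1])-np.cos(r[0]),np.sin(r[1])-np.sin(r[0])]),4)))
E
python3 -m pendant '[[[0,0,0,-0.001,-0.004,-0.1,0.5],[0,0,0,0,0,-0.1,0.5],[0,0,0,0,0,0,0.22],[0,0,0,0,0,0,0.22],[0,0,0,0,0,0,0.22],[0,0,0,0,0,0,0.22]]]'
```

```text
-62 [0,0,-0.0556,-0.0334,-0.0142,0,0.22],
-72 [0,0,-0.0556,-0.0353,-0.0082,0,0.22],
-82 [0,0,-0.0556,-0.0362,-0.0019,0,0.22],
-92 [0,0,-0.0556,-0.0360,0.0044,0,0.22],
-102 [0,0,-0.0556,-0.0347,0.0106,0,0.22],
-112 [0,0,-0.0556,-0.0323,0.0165,0,0.22],
-122 [0,0,-0.0556,-0.0290,0.0218,0,0.22],
-132 [0,0,-0.0556,-0.0247,0.0265,0,0.22],
-142 [0,0,-0.0556,-0.0197,0.0304,0,0.22],
-152 [0,0,-0.0556,-0.0142,0.0334,0,0.22],
-162 [0,0,-0.0556,-0.0082,0.0353,0,0.22],
-172 [0,0,-0.0556,-0.0019,0.0362,0,0.22],
-182 [0,0,-0.0556,0.0044,0.0360,0,0.22],
-192 [0,0,-0.0556,0.0106,0.0347,0,0.22],
-202 [0,0,-0.0556,0.0165,0.0323,0,0.22],
-212 [0,0,-0.0556,0.0218,0.0290,0,0.22],
-222 [0,0,-0.0556,0.0265,0.0247,0,0.22],
-232 [0,0,-0.0556,0.0304,0.0197,0,0.22],
-242 [0,0,-0.0556,0.0334,0.0142,0,0.22],
-252 [0,0,-0.0556,0.0353,0.0082,0,0.22],
-262 [0,0,-0.0556,0.0362,0.0019,0,0.22],
-272 [0,0,-0.0556,0.0360,-0.0044,0,0.22],
-282 [0,0,-0.0556,0.0347,-0.0106,0,0.22],
-292 [0,0,-0.0556,0.0323,-0.0165,0,0.22],
-302 [0,0,-0.0556,0.0290,-0.0218,0,0.22],
-312 [0,0,-0.0556,0.0247,-0.0265,0,0.22],
-322 [0,0,-0.0556,0.0197,-0.0304,0,0.22],
-332 [0,0,-0.0556,0.0142,-0.0334,0,0.22],
-342 [0,0,-0.0556,0.0082,-0.0353,0,0.22],
-352 [0,0,-0.0556,0.0019,-0.0362,0,0.22],
-362 [0,0,-0.0556,-0.0044,-0.0360,0,0.22],
-372 [0,0,-0.0556,-0.0106,-0.0347,0,0.22],
-382 [0,0,-0.0556,-0.0165,-0.0323,0,0.22],
-392 [0,0,-0.0556,-0.0218,-0.0290,0,0.22],
-402 [0,0,-0.0556,-0.0265,-0.0247,0,0.22],
-412 [0,0,-0.0556,-0.0304,-0.0197,0,0.22],
-422 [0,0,-0.0556,-0.0334,-0.0142,0,0.22],
time: 3.75
tool_pos: [0.5691, 0.1993, 0.2651]
tool_rot: [0.0, 0.97, 0.244, 0.001]
contact_force: [0.5, 0.2, 0.5]
gripper_width: 0.22
```

```bash
python3 -m pendant '[[[0,0,-0.0556,-0.0334,-0.0142,0,0.22],[0,0,-0.0556,-0.0353,-0.0082,0,0.22],[0,0,-0.0556,-0.0362,-0.0019,0,0.22],[0,0,-0.0556,-0.0360,0.0044,0,0.22],[0,0,0,0,0,0,0.22],[0,0,0,0,0,0,0.5],[0,0,0,0,0,0,0.5],[0,0,0,0,0,0.12,0.5],[0,0,0,0,0,0.12,0.5]]]'
python3 -m pendant '[[[0,0,0.0556,0,0,0,0.5],[0,0,0.0556,0,0,0,0.5],[0,0,0.0556,0,0,0,0.5],[0,0,0.0556,0,0,0,0.5],[0,0,0.0556,0,0,0,0.5],[0,0,0.0556,0,0,0,0.5],[0,0,0.0556,0,0,0,0.5],[0,0,0.0556,0,0,0,0.5],[0,0,0.0556,0,0,0,0.5],[0,0,0.0556,0,0,0,0.5],[0,0,0.0556,0,0,0,0.5],[0,0,0.0556,0,0,0,0.5],[0,0,0.0556,0,0,0,0.5],[0,0,0.0556,0,0,0,0.5],[0,0,0.0556,0,0,0,0.5],[0,0,0.0556,0,0,0,0.5],[0,0,0.0556,0,0,0,0.5],[0,0,0.0548,0,0,0,0.5],[0,0,0,0,0,0,0.5]]]'
python3 - <<'E'
from h import *
s=manip.state(); print(s['tool_pos'],s['joint_pos'][[0,5]])
d=grab('wrist','w3')
cv2.imwrite('pics/f.png',cv2.convertScaleAbs(cv2.resize(d['frame'][40:340,100:460],(720,600),interpolation=cv2.INTER_CUBIC),alpha=1.3))
E
```

```text
time: 4.88
tool_pos: [0.5333, 0.1941, 0.3239]
tool_rot: [0.0, 0.995, -0.103, -0.001]
contact_force: [0.7, -0.6, 0.8]
gripper_width: 0.499
time: 7.25
tool_pos: [0.5336, 0.1942, 0.3237]
tool_rot: [-0.0, 0.104, 0.995, -0.0]
contact_force: [-0.7, 0.9, 0.2]
gripper_width: 0.497
[0.53355633 0.19416432 0.32369437] [ 0.21794774 -2.71565342]
```

View pics/f.png

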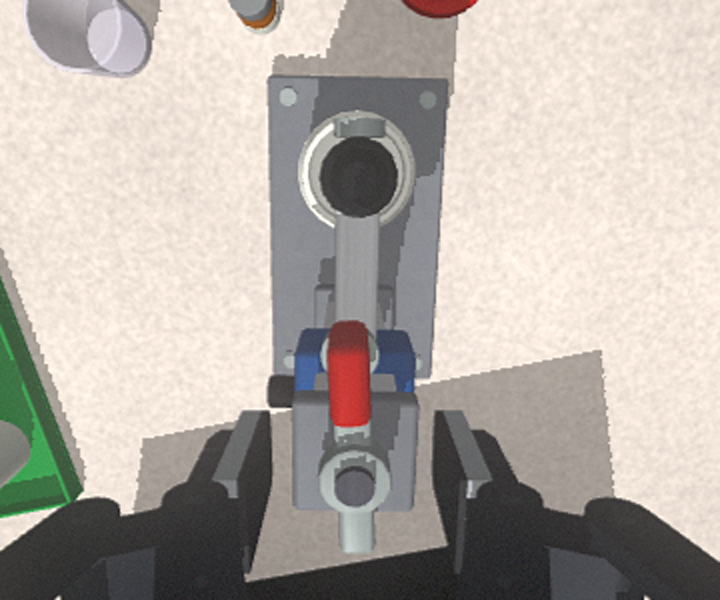

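```bash
python3 - <<'E'
from h import *
d=load('w3');n=lambda u,v:(100+u/2,40+v/2)
h=atz(d,n(354,486),.264);g0=atz(d,n(350,324),.289);g1=atz(d,n(350,395),.289)
g=(g0+g1)/2; print('hub',h,'grip',g,np.linalg.norm(g-h),np.degrees(np.arctan2(*(g-h)[::-1])),np.linalg.norm(g1-g0))
print('tcp px',2*proj(d,manip.state()['tool_pos'])-[200,80])
H=[.544,.2443]
for a in(-99.5,-102):print(2*proj(d,[H[0]+.052*np.cos(np.radians(a)),H[1]+.052*np.sin(np.radians(a)),.289])-[200,80],2*proj(d,[*H,.264])-[200,80])
E
```

```text
hub [0.54337103 0.24336823] grip [0.532276  0.1836027] 0.06078666365489675 -100.51681428552521 0.024029868086641714
tcp px [353.32729849 440.41690558]
[346.51984376 388.82823468] [352.91229044 488.3547382 ]
[353.50839566 388.70069539] [352.91229044 488.3547382 ]
```

```bash
python3 -m pendant '[[[0,0,0,0,0,-0.12,0.5],[0,0,0,0,0,-0.115,0.5],[0,0,0,0,0,0,0.22],[0,0,0,0,0,0,0.22],[0,0,0,0,0,0,0.22],[0,0,-0.0556,-0.0347,0.0106,0,0.22],[0,0,-0.0556,-0.0323,0.0165,0,0.22],[0,0,-0.0556,-0.0290,0.0218,0,0.22],[0,0,-0.0556,-0.0247,0.0265,0,0.22],[0,0,-0.0556,-0.0197,0.0304,0,0.22],[0,0,-0.0556,-0.0142,0.0334,0,0.22],[0,0,-0.0556,-0.0082,0.0353,0,0.22],[0,0,-0.0556,-0.0019,0.0362,0,0.22],[0,0,-0.0556,0.0044,0.0360,0,0.22],[0,0,-0.0556,0.0106,0.0347,0,0.22],[0,0,-0.0556,0.0165,0.0323,0,0.22]]]'
python3 -m pendant '[[[0,0,-0.0556,0.0218,0.0290,0,0.22],[0,0,-0.0556,0.0265,0.0247,0,0.22],[0,0,-0.0556,0.0304,0.0197,0,0.22],[0,0,-0.0556,0.0334,0.0142,0,0.22],[0,0,-0.0556,0.0353,0.0082,0,0.22],[0,0,-0.0556,0.0362,0.0019,0,0.22],[0,0,-0.0556,0.0360,-0.0044,0,0.22],[0,0,-0.0556,0.0347,-0.0106,0,0.22],[0,0,-0.0556,0.0323,-0.0165,0,0.22],[0,0,-0.0556,0.0290,-0.0218,0,0.22]]]'
python3 -c "
from h import *
s=manip.state();print(s['tool_pos'],s['joint_pos'][[0,5]]);grab('scene','s1');grab('side','t1')"
```

```text
time: 9.3
tool_pos: [0.5006, 0.2729, 0.2667]
tool_rot: [0.0, 0.876, 0.483, 0.001]
contact_force: [-0.6, -0.6, 0.6]
gripper_width: 0.218
time: 10.55
tool_pos: [0.5795, 0.284, 0.2664]
tool_rot: [-0.001, 0.933, -0.361, 0.0]
contact_force: [-1.7, -0.6, -0.4]
gripper_width: 0.218
[0.57948032 0.28396323 0.26643105] [0.34024085 1.07912474]
```

```bash
python3 -m pendant '[[[0,0,-0.0556,0.0247,-0.0265,0,0.22],[0,0,-0.0556,0.0197,-0.0304,0,0.22],[0,0,-0.0556,0.0142,-0.0334,0,0.22],[0,0,-0.0556,0.0082,-0.0353,0,0.22],[0,0,-0.0556,0.0019,-0.0362,0,0.22],[0,0,-0.0556,-0.0044,-0.0360,0,0.22],[0,0,-0.0556,-0.0106,-0.0347,0,0.22],[0,0,-0.0556,-0.0165,-0.0323,0,0.22],[0,0,-0.0556,-0.0218,-0.0290,0,0.22],[0,0,-0.0556,-0.0265,-0.0247,0,0.22],[0,0,0,0,0,0,0.5],[0,0,0,0,0,0,0.5],[0,0,0,0,0,0.12,0.5],[0,0,0,0,0,0.115,0.5]]]'
python3 -m pendant '[[[0,0,0.0556,0,0,0,0.5],[0,0,0.0556,0,0,0,0.5],[0,0,0.0556,0,0,0,0.5],[0,0,0.0556,0,0,0,0.5],[0,0,0.0556,0,0,0,0.5],[0,0,0.0556,0,0,0,0.5],[0,0,0.0556,0,0,0,0.5],[0,0,0.0556,0,0,0,0.5],[0,0,0.0556,0,0,0,0.5],[0,0,0.0556,0,0,0,0.5],[0,0,0.0556,0,0,0,0.5],[0,0,0.0556,0,0,0,0.5],[0,0,0.0556,0,0,0,0.5],[0,0,0.0556,0,0,0,0.5],[0,0,0.0556,0,0,0,0.5],[0,0,0.0556,0,0,0,0.5],[0,0,0.0556,0,0,0,0.5],[0,0,0.0548,0,0,0,0.5],[0,0,0,0,0,0,0.5]]]'
python3 - <<'E'
from h import *
s=manip.state();print(s['tool_pos'],s['joint_pos'][[0,5]])
a=grab('scene','s2');b=grab('side','t2');d=grab('wrist','w4')
def c(f,x0,y0,x1,y1,k): return cv2.resize(f[y0:y1,x0:x1],None,fx=k,fy=k,interpolation=cv2.INTER_CUBIC)
M=np.zeros((600,800,3),np.uint8)
M[:300,:400]=c(a['frame'],310,195,390,255,5);M[300:,:400]=c(b['frame'],220,150,300,210,5)
M[:,400:]=cv2.resize(d['frame'][60:360,180:380],(400,600),interpolation=cv2.INTER_CUBIC)
cv2.imwrite('pics/g.png',cv2.convertScaleAbs(M,alpha=1.4))
E
```

```text
time: 12.4
tool_pos: [0.5762, 0.2044, 0.3242]
tool_rot: [-0.0, -0.326, 0.945, 0.0]
contact_force: [0.6, -0.1, -0.1]
gripper_width: 0.501
time: 14.78
tool_pos: [0.5764, 0.2044, 0.3239]
tool_rot: [-0.0, 0.946, 0.325, 0.0]
contact_force: [0.1, 0.4, -0.6]
gripper_width: 0.501
[0.57636831 0.20435315 0.32388748] [ 0.21906258 -0.44291449]
```

View pics/g.png

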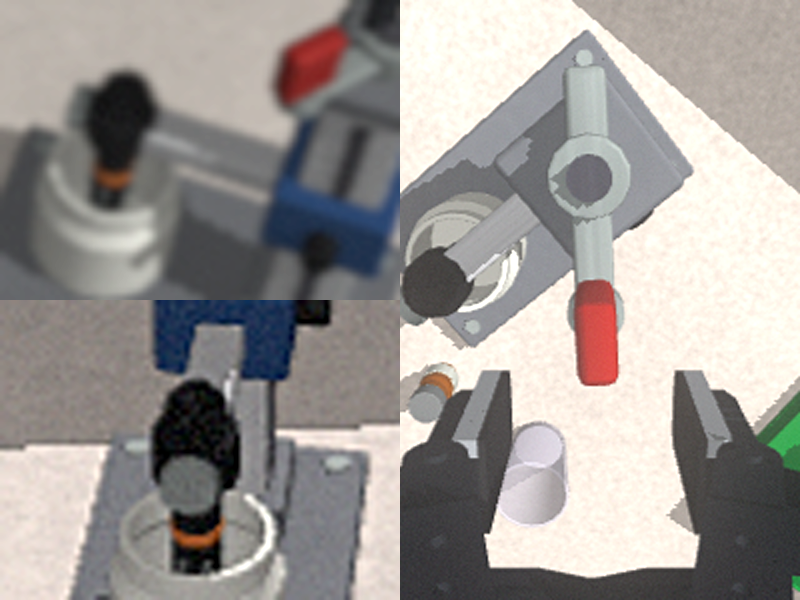

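```bash
cat > m.py <<'E'
from h import *
from scipy.optimize import least_squares
def fit(s,t,bs,bt,ss,st):
    def front(d,p,r,sg=1):
        c=np.linalg.inv(d['world_to_cam'])[:2,3]-p[:2]; c/=np.linalg.norm(c)
        return np.array([p[0]+sg*r*c[0],p[1]+sg*r*c[1],p[2]])
    r=least_squares(lambda p:np.r_[proj(s,front(s,p,.011))-bs,proj(t,front(t,p,.011))-bt],[.519,.137,.095]); print('band',r.x.round(4),r.fun.round(1))
    # rim: near/far outer points (mm), side and scene centers
    q=least_squares(lambda p:np.r_[proj(s,p)-ss,proj(t,p)-st],[.519,.137,.09]); print('rim',q.x.round(4),q.fun.round(1))
    for d in (s,t):
        for z in (.09,.075): 
            e=np.array([proj(d,[.5195+.034*np.cos(a),.137+.034*np.sin(a),z]) for a in np.linspace(0,6.28,60)]); print(z,e.min(0).round(1),e.max(0).round(1),proj(d,[.5195,.137,z]).round(1))
E
python3 - <<'E'
from m import *
s,t=load('s2'),load('t2')
fit(s,t,(333,230.4),(220+197/5,150+233/5),(310+113/5,195+193/5),(220+201/5,150+234/5))
# before
s0,t0=load('scene0'),load('side0')
E
```

```text
band [0.5178 0.1368 0.0939] [-0.3  0.4 -0.3 -0.3]
rim [0.5227 0.1395 0.0784] [ 1.  -1.3  1.   0.9]
0.09 [320.5 218.5] [346.  239.5] [333.2 228.8]
0.075 [320.  221.7] [345.2 242.6] [332.6 232. ]
0.09 [244.3 184.8] [275.4 204.4] [259.8 194.4]
0.075 [244.4 190. ] [275.3 209.7] [259.8 199.7]
```

```bash
python3 - <<'E'
from m import *
t=load('t2');L=[t['frame'].astype(float)]
for i in range(7): L.append(grab('side','tx')['frame'].astype(float))
A=np.mean(L,0)[170:218,232:282]; pickle.dump(np.mean(L,0),open('pics/t2avg.pkl','wb'))
M=cv2.resize(np.clip(A*1.3,0,255).astype(np.uint8),(500,480),interpolation=cv2.INTER_CUBIC)
for r in(.030,.034):
    e=np.array([proj(t,[.5190+r*np.cos(a),.137+r*np.sin(a),.09]) for a in np.linspace(0,6.283,80)])
    e=((e-[232,170]+.5)*10).astype(np.int32)
    for q in e[::2]: cv2.circle(M,tuple(int(v) for v in q),1,(0,255,0) if r==.034 else (255,0,255),-1)
M=M.copy();cv2.imwrite('pics/h.png',M)
hsv=cv2.cvtColor(np.mean(L,0).astype(np.uint8),cv2.COLOR_BGR2HSV)
m=((hsv[...,0]<18)&(hsv[...,1]>150)&(hsv[...,2]>70)).astype(np.uint8);m[:170]=0;m[215:]=0;m[:,:240]=0;m[:,280:]=0
ys,xs=np.nonzero(m);print(len(xs),xs.mean(),ys.mean(),[ (x,ys[xs==x].min(),ys[xs==x].max()) for x in np.unique(xs)])
for h in(.088,.09,.092,.094,.096,.098):
    c=np.linalg.inv(t['world_to_cam'])[:2,3]-[.5185,.137];c/=np.linalg.norm(c)
    print(h,[proj(t,[.5185+.011*c[0],.137+.011*c[1],h+d]).round(1) for d in(.003,0,-.003)])
E
```

```text
20 259.35 197.1 [(np.int64(255), np.int64(196), np.int64(197)), (np.int64(256), np.int64(197), np.int64(198)), (np.int64(257), np.int64(197), np.int64(198)), (np.int64(258), np.int64(197), np.int64(198)), (np.int64(259), np.int64(197), np.int64(198)), (np.int64(260), np.int64(197), np.int64(198)), (np.int64(261), np.int64(197), np.int64(198)), (np.int64(262), np.int64(196), np.int64(198)), (np.int64(263), np.int64(195), np.int64(197))]
0.088 [array([259.4, 197.3]), array([259.4, 198.3]), array([259.4, 199.4])]
0.09 [array([259.4, 196.5]), array([259.4, 197.6]), array([259.4, 198.7])]
0.092 [array([259.4, 195.8]), array([259.4, 196.9]), array([259.4, 198. ])]
0.094 [array([259.4, 195.1]), array([259.4, 196.2]), array([259.4, 197.3])]
0.096 [array([259.4, 194.4]), array([259.4, 195.5]), array([259.4, 196.5])]
0.098 [array([259.4, 193.7]), array([259.4, 194.8]), array([259.4, 195.8])]
```

View pics/h.png

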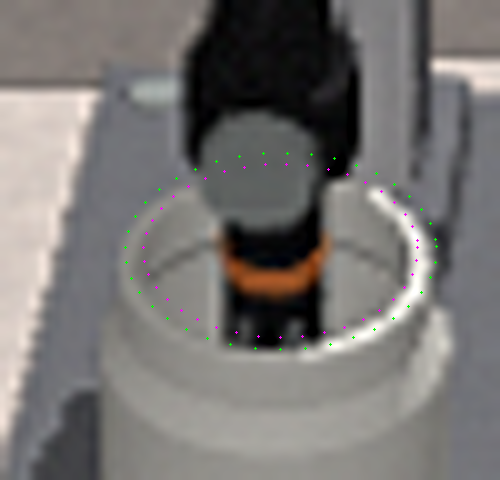

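```bash
python3 -m pendant '[[[0,0,0,0,0,-0.12,0.5],[0,0,0,0,0,-0.115,0.5],[0,0,0,0,0,0,0.22],[0,0,0,0,0,0,0.22],[0,0,0,0,0,0,0.22],[0,0,-0.0444,-0.0241,-0.0162,0,0.22],[0,0,-0.0444,-0.0261,-0.0127,0,0.22],[0,0,-0.0444,-0.0276,-0.0090,0,0.22],[0,0,0,0,0,0,0.22],[0,0,0,0,0,0,0.5],[0,0,0,0,0,0,0.5],[0,0,0,0,0,0.2,0.5],[0,0,0,0,0,0.2,0.5],[0,0,0,0,0,0,0.5]]]'
python3 - <<'E'
from h import *
s=manip.state();print(s['tool_pos'],s['joint_pos'].round(2))
w=load('w4');C=np.linalg.inv(w['world_to_cam']);R=cv2.Rodrigues(np.zeros(3))[0]
d=grab('wrist','w5');C=np.linalg.inv(d['world_to_cam']);print(d['mtx'])
from scipy.spatial.transform import Rotation as Ro
q=np.array(s['tool_rot']);T=Ro.from_quat(q[[1,2,3,0]]);X=T.inv().apply(C[:3,3]-s['tool_pos']);Rc=T.inv().as_matrix()@C[:3,:3]
print('cam in tool',X,Rc[:,2])
# candidate view poses: tool x along world -x or +x, tool tilted toward +y
for psi in(0,):
  for tilt in(25,35,45,55):
    T0=Ro.from_euler('x',tilt,degrees=True)*Ro.from_quat([1,0,0,0])*1
    tz=T0.apply([0,0,1]);cd=T0.apply(Rc[:,2]);
    print(tilt,tz.round(2),'view',cd.round(2),'camoff',T0.apply(X).round(3))
E
```

```text
time: 17.02
tool_pos: [0.5586, 0.1951, 0.3715]
tool_rot: [-0.0, 0.993, 0.122, 0.005]
contact_force: [-0.2, 1.0, -0.1]
gripper_width: 0.501
[0.55862803 0.1950836  0.37147538] [ 0.21 -0.08  1.51  0.    1.7  -0.03]
[[293.24726223   0.         275.71797355]
 [  0.         293.24726223 205.59903658]
 [  0.           0.           1.        ]]
cam in tool [ 1.00828732e-04 -7.15667581e-02 -1.42466123e-01] [9.42383413e-04 2.83844289e-01 9.58869924e-01]Traceback (most recent call last):
  File "<stdin>", line 11, in <module>
TypeError: Argument 'other' has incorrect type (expected scipy.spatial.transform._rotation.Rotation, got int)
```

```bash
python3 -m pendant '[[[0,0,0.0528,-0.0678,-0.029,0,1],[0,0,0.0528,-0.0678,-0.029,0,1],[0,0,0.0528,-0.0678,-0.029,0,1],[0,0,0.0528,-0.0678,-0.029,0,1],[0,0,0.0528,-0.0678,-0.029,0,1],[0,0,0.0528,-0.0678,-0.029,0,1],[0,0,0.0528,-0.0678,-0.029,0,1],[0,0,0.0528,-0.0678,-0.029,0,1],[0,-0.0185,0,0,0,-0.1723,1],[0,-0.0185,0,0,0,-0.1723,1],[0,-0.0185,0,0,0,-0.1723,1],[0,-0.0185,0,0,0,-0.1723,1],[0,-0.0185,0,0,0,-0.1723,1],[0,-0.0185,0,0,0,-0.1723,1],[0,0,0,0,0,0,1],[0,0,0,0,0,0,1]]]'
python3 - <<'E'
from h import *
d=grab('wrist','w6');C=np.linalg.inv(d['world_to_cam']);print(C[:3,3],C[:3,2])
p=proj(d,[.519,.137,.09]);print(p)
M=cv2.resize(d['frame'],(800,600),interpolation=cv2.INTER_CUBIC)
cv2.imwrite('pics/i.png',cv2.convertScaleAbs(M,alpha=1.4))
E
```

```text
time: 19.08
tool_pos: [0.422, 0.1367, 0.108]
tool_rot: [0.123, 0.696, 0.696, 0.123]
contact_force: [0.5, -0.9, 0.8]
gripper_width: 1.003
[0.30550051 0.13607181 0.21702607] [ 0.59601134  0.00085231 -0.80297556]
[276.6847907  328.04872692]
```

View pics/i.png

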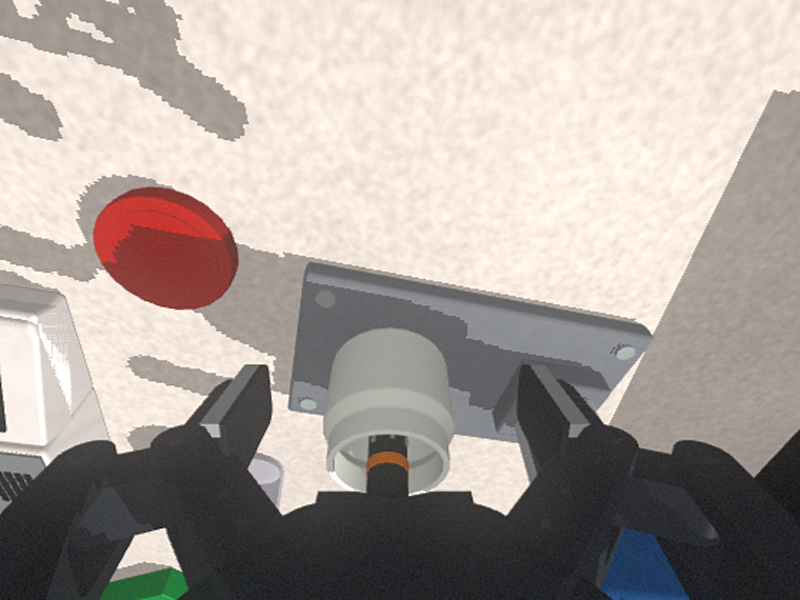

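```bash
python3 - <<'E'
from h import *
d=load('w6');x0,y0,k=220,280,8
M=cv2.resize(d['frame'][y0:350,x0:320],None,fx=k,fy=k,interpolation=cv2.INTER_CUBIC);M=cv2.convertScaleAbs(M,alpha=1.3)
hsv=cv2.cvtColor(d['frame'],cv2.COLOR_BGR2HSV);m=(hsv[...,0]<18)&(hsv[...,1]>150)&(hsv[...,2]>60);m[:300]=0;m[:,:240]=0;m[:,300:]=0
ys,xs=np.nonzero(m);print([(int(x),int(ys[xs==x].min()),int(ys[xs==x].max())) for x in np.unique(xs)])
c=np.array([.5185,.137])
for r in(.030,.034):
    for a in np.linspace(0,6.283,90):
        q=(proj(d,[c[0]+r*np.cos(a),c[1]+r*np.sin(a),.09])-[x0,y0]+.5)*k;cv2.circle(M,(int(q[0]),int(q[1])),1,(0,255,0) if r>.03 else (255,0,255),-1)
for h in(.086,.088,.09,.092,.094): print(h,[proj(d,[c[0]-.011,c[1],h+e]).round(1) for e in(.003,0,-.003)])
cv2.imwrite('pics/j.png',M)
E
```

```text
[(257, 325, 329), (258, 321, 327), (259, 320, 326), (260, 319, 325), (261, 318, 325), (262, 318, 325), (263, 318, 324), (264, 317, 324), (265, 317, 323), (266, 317, 323), (267, 317, 323), (268, 316, 323), (269, 316, 323), (270, 316, 323), (271, 316, 323), (272, 316, 323), (273, 316, 323), (274, 316, 323), (275, 317, 323), (276, 317, 323), (277, 317, 324), (278, 318, 324), (279, 318, 324), (280, 318, 325), (281, 319, 325), (282, 320, 326), (283, 320, 327), (284, 321, 328), (285, 323, 331)]
0.086 [array([276.7, 318.5]), array([276.7, 314.9]), array([276.7, 311.5])]
0.088 [array([276.7, 320.8]), array([276.7, 317.3]), array([276.7, 313.8])]
0.09 [array([276.7, 323.3]), array([276.7, 319.6]), array([276.7, 316.1])]
0.092 [array([276.7, 325.7]), array([276.7, 322.1]), array([276.7, 318.5])]
0.094 [array([276.8, 328.2]), array([276.7, 324.5]), array([276.7, 320.8])]
```

View pics/j.png

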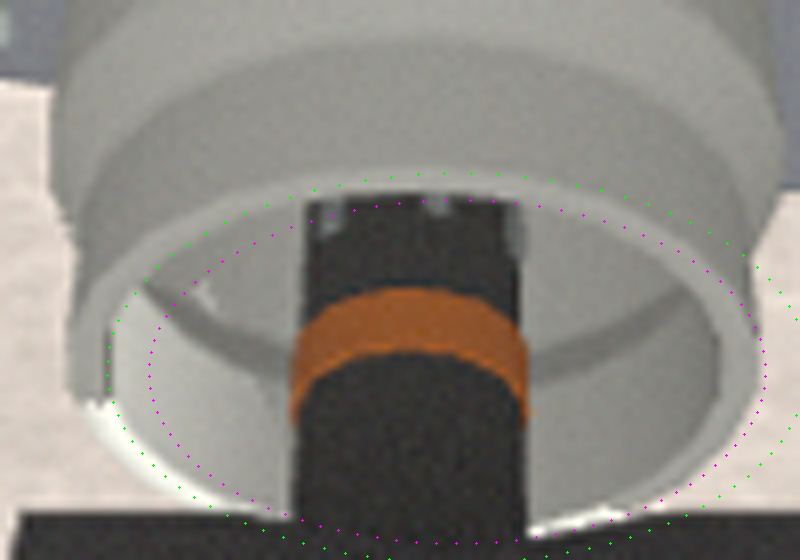

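```bash
python3 -m pendant '[[[0,0.037,0,0,0,0.163,0.6],[0,0.037,0,0,0,0.163,0.6],[0,0.037,0,0,0,0.163,0.6],[0,0,-0.0087,0.05,-0.167,0,0.6],[0,0,-0.0087,0.05,-0.167,0,0.6],[0,0,-0.0087,0.05,-0.167,0,0.6],[0,0,-0.0087,0.05,-0.167,0,0.6],[0,0,-0.0087,0.05,-0.167,0,0.6],[0,0,-0.0087,0.05,-0.167,0,0.6],[0,0,-0.0087,0.05,-0.167,0,0.6],[0,0,-0.0087,0.05,-0.167,0,0.6],[0,0,0,0,0,-0.16,0.6],[0,0,0,0,0,-0.16,0.6],[0,0,0,0,0,0,0.6],[0,0,0,0,0,0,0.6]]]'
python3 - <<'E'
from h import *
d=grab('wrist','w7');s=manip.state();print(s['tool_pos'],s['joint_pos'].round(2))
for p in([.5247,-.198,.09],[.5737,-.2092,.076],[.6144,-.2172,.061],s['tool_pos']): print((proj(d,p)/.7).round(1))
cv2.imwrite('pics/k.png',cv2.convertScaleAbs(cv2.resize(d['frame'],(800,600),interpolation=cv2.INTER_CUBIC),alpha=1.3))
E
```

```text
time: 21.0
tool_pos: [0.5229, -0.1983, 0.152]
tool_rot: [0.002, 0.78, 0.626, 0.001]
contact_force: [-0.1, -0.2, 0.5]
gripper_width: 0.601
[ 0.5231031  -0.19832632  0.15234317] [-0.5  -0.04  1.85  0.    1.34 -1.85]
[396.1 317. ]
[395.4 389.8]
[396.8 435.1]
[395.2 370.2]
```

View pics/k.png

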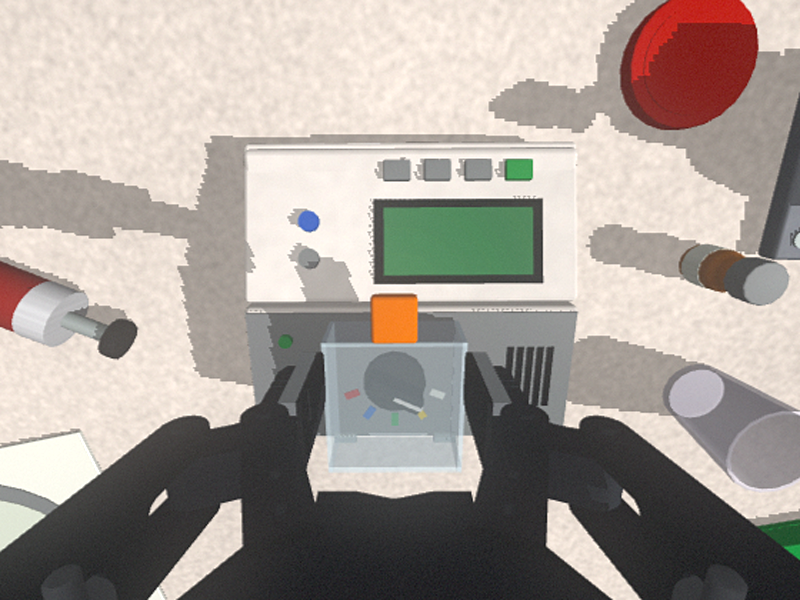

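```bash
python3 -m pendant '[[[0,0,0,-0.005,0.004,-0.144,0.6],[0,0,0,0,0,-0.144,0.6],[0,0,0,0,0,0,0.1],[0,0,0,0,0,0,0.1],[0,0,0,0,0,0,0.1],[0,0,0,0,0,0,0.1]]]'
python3 - <<'E'
import numpy as np
R=.0993;a0=np.arctan2(.029,.095);c=a0+np.radians(np.arange(0,113,8))
p=np.c_[-.9763*R*np.cos(c),.2164*R*np.cos(c),R*np.sin(c)]/.25
for r in np.diff(p,axis=0): print("[0,0,0,%.3f,%.3f,%.3f,0.1],"%tuple(r),end='')
E
```

```text
time: 21.8
tool_pos: [0.5205, -0.1979, 0.0796]
tool_rot: [0.002, 0.78, 0.626, -0.001]
contact_force: [-4.1, -3.2, 0.2]
gripper_width: 0.263
[0,0,0,0.019,-0.004,0.052,0.1],[0,0,0,0.026,-0.006,0.048,0.1],[0,0,0,0.033,-0.007,0.044,0.1],[0,0,0,0.038,-0.008,0.039,0.1],[0,0,0,0.043,-0.010,0.033,0.1],[0,0,0,0.047,-0.010,0.027,0.1],[0,0,0,0.050,-0.011,0.020,0.1],[0,0,0,0.053,-0.012,0.012,0.1],[0,0,0,0.054,-0.012,0.005,0.1],[0,0,0,0.054,-0.012,-0.003,0.1],[0,0,0,0.053,-0.012,-0.011,0.1],[0,0,0,0.051,-0.011,-0.018,0.1],[0,0,0,0.048,-0.011,-0.025,0.1],[0,0,0,0.044,-0.010,-0.032,0.1],
```

Gripped: the opening of 0.263 is about 22 mm, close to the lip's 24 mm width. I'll lift it the first part of the arc.

```bash
python3 -m pendant '[[[0,0,0,0.019,-0.004,0.052,0.1],[0,0,0,0.026,-0.006,0.048,0.1],[0,0,0,0.033,-0.007,0.044,0.1],[0,0,0,0.038,-0.008,0.039,0.1],[0,0,0,0.043,-0.010,0.033,0.1]]]'
```

```text
time: 22.42
tool_pos: [0.5595, -0.2063, 0.1318]
tool_rot: [0.001, 0.78, 0.626, -0.001]
contact_force: [-1.4, -6.3, -9.0]
gripper_width: 0.262
```

```bash
python3 -m pendant '[[[0,0,0,0.047,-0.010,0.027,0.1],[0,0,0,0.050,-0.011,0.020,0.1],[0,0,0,0.053,-0.012,0.012,0.1],[0,0,0,0.054,-0.012,0.005,0.1]]]'
```

```text
time: 22.92
tool_pos: [0.6106, -0.2175, 0.1491]
tool_rot: [0.0, 0.78, 0.625, -0.001]
contact_force: [-6.5, -3.0, 0.4]
gripper_width: 0.263
```

```bash
python3 -m pendant '[[[0,0,0,0.054,-0.012,-0.003,0.1],[0,0,0,0.053,-0.012,-0.011,0.1],[0,0,0,0.051,-0.011,-0.018,0.1],[0,0,0,0.048,-0.011,-0.025,0.1],[0,0,0,0.044,-0.010,-0.032,0.1],[0,0,0,0,0,0,0.1]]]'
```

```text
time: 23.68
tool_pos: [0.6735, -0.2298, 0.1231]
tool_rot: [-0.001, 0.78, 0.626, -0.0]
contact_force: [1.2, -0.5, 0.2]
gripper_width: 0.102
```

```bash
cat > o.py <<'E'
from h import *
def orange(n):
    d=grab(n,'o'+n);hsv=cv2.cvtColor(d['frame'],cv2.COLOR_BGR2HSV)
    m=((hsv[...,0]>4)&(hsv[...,0]<18)&(hsv[...,1]>150)&(hsv[...,2]>80)).astype(np.uint8)
    k,l,st,c=cv2.connectedComponentsWithStats(m)
    print(n,[(c[i].round(1),int(st[i,4])) for i in range(1,k) if st[i,4]>5])
    for a in(0,1,1.5,1.7,2,2.25,2.5):
        e=np.arctan2(.029,.092)+a;R=.0965
        print(a,proj(d,[.6144-.9763*R*np.cos(e),-.2172+.2164*R*np.cos(e),.061+R*np.sin(e)]).round(1),end=' ')
    print()
E
python3 -c "
from o import *
orange('side');orange('scene')"
```

```text
side [(array([ 5.2, 38.3]), 853), (array([204. ,  14.9]), 1718), (array([379.5,  28.5]), 5451), (array([234.6,  21.2]), 23), (array([235.,  35.]), 9), (array([235.5,  42.5]), 8), (array([315.6,  66. ]), 22), (array([272.3,  67.4]), 19), (array([289.8,  66.3]), 6), (array([320.3,  77.2]), 28), (array([553.5,  94.5]), 20), (array([557.7, 106.5]), 43), (array([517.4, 191.7]), 5611), (array([259., 198.]), 22), (array([285.5, 254.9]), 30), (array([364.9, 302. ]), 104)]
0 [281.4 316.4] 1 [322.9 295.3] 1.5 [352.2 297.5] 1.7 [362.9 301. ] 2 [376.4 308.5] 2.25 [384.4 316.2] 2.5 [388.9 324.8] 
scene [(array([ 12.5, 213.4]), 497), (array([332.8, 231. ]), 6), (array([  1.6, 238.9]), 41), (array([498.5, 236.1]), 16), (array([512. , 308.4]), 20), (array([543.7, 332.7]), 6), (array([555.2, 343.8]), 20), (array([403.9, 378.5]), 8)]
0 [212.4 212.8] 1 [196.1 217. ] 1.5 [186.2 231.2] 1.7 [182.8 238.4] 2 [179.  249.5] 2.25 [177.2 258.4] 2.5 [176.8 266.2]
```

```bash
python3 -m pendant '[[[0,0,0,0,0,0,0.1]]]'; python3 - <<'E'
from o import *
orange('side')
d=grab('wrist','w8');f=d['frame'];b=load('oside')['frame'][260:380,300:440]
M=np.zeros((600,800,3),np.uint8);M[:420,:560]=f;M[300:600,450:800]=cv2.resize(b,(350,300),interpolation=cv2.INTER_CUBIC)
cv2.imwrite('pics/l.png',cv2.convertScaleAbs(M,alpha=1.3))
E
```

```text
time: 23.9
tool_pos: [0.673, -0.2301, 0.1246]
tool_rot: [-0.0, 0.78, 0.626, 0.0]
contact_force: [-0.3, -0.3, 0.4]
gripper_width: 0.101
side [(array([ 5.1, 38.2]), 832), (array([204.6,  15. ]), 1734), (array([379.4,  28.5]), 5452), (array([315.3,  66. ]), 22), (array([271.9,  67.6]), 20), (array([319.9,  77.2]), 30), (array([554. ,  93.5]), 22), (array([557.6, 106.3]), 40), (array([522.5, 151.5]), 6), (array([517.4, 191.8]), 5627), (array([259.2, 198. ]), 21), (array([285.5, 254.7]), 33), (array([364.6, 302.3]), 103)]
0 [281.4 316.4] 1 [322.9 295.3] 1.5 [352.2 297.5] 1.7 [362.9 301. ] 2 [376.4 308.5] 2.25 [384.4 316.2] 2.5 [388.9 324.8]
```

View pics/l.png

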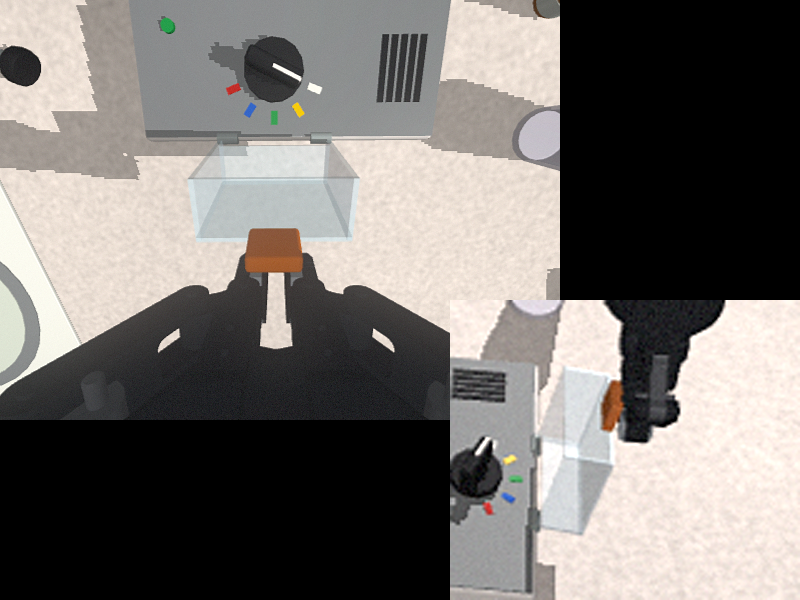

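```bash
python3 -m pendant '[[[0,0,0,0.1,-0.022,0,0.1],[0,0,0,0.12,-0.026,0,0.1],[0,0,0,0.12,-0.026,0,0.1],[0,0,0,0.08,-0.018,0.1,0.1],[0,0,0,0,0,0.2,0.5],[0,0,0,0,0,0.1,0.5]]]'
python3 - <<'E'
from o import *
orange('side')
d=load('w8')
a,b=atz(d,(274,66),.085),atz(d,(300,80),.085);print('pointer',a,b,np.degrees(np.arctan2(*(b-a)[::-1])),np.linalg.norm(b-a))
c=atz(d,(273,69),.067);print('disk',c)
g=atz(d,(274,118),.061);w=atz(d,(315,88),.061);print('green dir',np.degrees(np.arctan2(*(g-c)[::-1])),'white',np.degrees(np.arctan2(*(w-c)[::-1])))
e1,e2=atz(d,(147,133),.061),atz(d,(433,136),.061);print('rear edge',e1,e2,np.degrees(np.arctan2(*(e2-e1)[::-1])))
s=manip.state();print(s['tool_pos'])
E
```

```text
time: 24.75
tool_pos: [0.7793, -0.2539, 0.229]
tool_rot: [0.002, 0.78, 0.626, 0.001]
contact_force: [0.1, -0.3, 0.7]
gripper_width: 0.494
side [(array([382.1,  23.2]), 4423), (array([11.2, 51.8]), 1128), (array([557.7, 106.6]), 41), (array([532.8, 201.4]), 3167), (array([259.2, 198. ]), 21), (array([284.4, 255.6]), 9), (array([389.2, 325.3]), 175)]
0 [281.4 316.4] 1 [322.9 295.3] 1.5 [352.2 297.5] 1.7 [362.9 301. ] 2 [376.4 308.5] 2.25 [384.4 316.2] 2.5 [388.9 324.8] 
pointer [ 0.57464686 -0.2098112 ] [ 0.5850685  -0.19682086] 51.26129977406886 0.01665410587282577
disk [ 0.5734128  -0.21026577]
green dir -11.454550278167348 white 56.509703254745475
rear edge [ 0.59297055 -0.30294186] [ 0.63737596 -0.1122656 ] 76.89040687027465
[ 0.78012575 -0.25425381  0.23280582]
```

```bash
python3 -m pendant '[[[0,0,-0.0535,-0.0688,0.0149,0,0.5],[0,0,-0.0535,-0.0688,0.0149,0,0.5],[0,0,-0.0535,-0.0688,0.0149,0,0.5],[0,0,-0.0535,-0.0688,0.0149,0,0.5],[0,0,-0.0535,-0.0688,0.0149,0,0.5],[0,0,-0.0535,-0.0688,0.0149,0,0.5],[0,0,-0.0535,-0.0688,0.0149,0,0.5],[0,0,-0.0535,-0.0688,0.0149,0,0.5],[0,0,-0.0535,-0.0688,0.0149,0,0.5],[0,0,-0.0535,-0.0688,0.0149,0,0.5],[0,0,-0.0535,-0.0688,0.0149,0,0.5],[0,0,-0.0535,-0.0688,0.0149,0,0.5],[0,0,0,0,0,0,0.5],[0,0,0,0,0,-0.15,0.5],[0,0,0,0,0,-0.15,0.5],[0,0,0,0,0,0,0.5]]]'
python3 - <<'E'
from h import *
s=manip.state();q=s['tool_rot'];print(s['tool_pos'],'psi',2*np.degrees(np.arctan2(q[2],q[1])),s['joint_pos'].round(2))
d=grab('wrist','w9');f=d['frame']
print('pred knob', proj(d,[.5738,-.2095,.085]), 'bar ends',proj(d,[.5738+.017*np.cos(.91),-.2095+.017*np.sin(.91),.085]))
g=cv2.cvtColor(f,cv2.COLOR_BGR2GRAY).astype(int);hsv=cv2.cvtColor(f,cv2.COLOR_BGR2HSV)
m=((g>140)&(hsv[...,1]<60)).astype(np.uint8);p=proj(d,[.5738,-.2095,.085]).astype(int)
k,l,st,c=cv2.connectedComponentsWithStats(m)
for i in range(1,k):
    if 8<st[i,4]<600 and np.hypot(*(c[i]-p))<70:
        ys,xs=np.nonzero(l==i);W=np.array([atz(d,(x,y),.085) for x,y in zip(xs,ys)]);u,sv,vt=np.linalg.svd(W-W.mean(0))
        print(c[i].round(1),st[i],W.mean(0).round(4),'ang',np.degrees(np.arctan2(vt[0,1],vt[0,0])).round(1),(sv*2/len(W)**.5).round(4))
E
```

```text
time: 26.8
tool_pos: [0.5695, -0.2074, 0.145]
tool_rot: [-0.001, 0.946, -0.325, -0.004]
contact_force: [0.8, 0.2, 0.0]
gripper_width: 0.499
[ 0.56946227 -0.20742502  0.14499028] psi -37.99090349947081 [-0.47  0.08  1.73  0.    1.34  0.19]
pred knob [281.80109174 220.04329233] bar ends [281.90128054 197.55181193]
[279.3 175.9] [276 170   7  13  73] [ 0.5924 -0.1826] ang -125.2 [0.0048 0.0025]
[282.1 207.5] [281 193   3  29  79] [ 0.5798 -0.2021] ang -128.1 [0.0121 0.0011]
```

```bash
python3 -m pendant '[[[0,0,0,0.017,-0.008,0,0.5],[0,0,0,0,0,-0.14,0.5],[0,0,0,0,0,-0.14,0.5],[0,0,0,0,0,0,0.5],[0,0,0,0,0,0,0],[0,0,0,0,0,0,0],[0,0,0,0,0,0,0],[0,0,0,0,0,0,0],[0,0,0,0,0,0,0]]]'
```

```text
time: 27.98
tool_pos: [0.5745, -0.2089, 0.0824]
tool_rot: [-0.001, 0.945, -0.326, -0.003]
contact_force: [-11.2, 8.2, 10.6]
gripper_width: 0.082
```

```bash
python3 -m pendant '[[[0,0,0,-0.003,0.002,0,0.4],[0,0,0,0,0,-0.02,0.4],[0,0,0,0,0,-0.012,0.4],[0,0,0,0,0,0,0.4],[0,0,0,0,0,0,0.4]]]'
python3 -m pendant '[[[0,0,0,0,0,0,0],[0,0,0,0,0,0,0],[0,0,0,0,0,0,0],[0,0,0,0,0,0,0]]]'
```

```text
time: 28.6
tool_pos: [0.5753, -0.2103, 0.0715]
tool_rot: [0.0, 0.945, -0.327, -0.0]
contact_force: [-0.0, -0.4, 0.3]
gripper_width: 0.401
time: 29.1
tool_pos: [0.574, -0.2092, 0.0719]
tool_rot: [-0.001, 0.945, -0.326, -0.002]
contact_force: [-5.8, 3.6, 5.5]
gripper_width: 0.096
```

```bash
python3 -m pendant '[[[0,0,-0.0398,-0.001,0.001,0,0],[0,0,-0.0398,-0.001,0.001,0,0],[0,0,-0.0398,-0.001,0.001,0,0],[0,0,-0.0398,0,0,0,0],[0,0,-0.0398,0,0,0,0],[0,0,-0.0398,0,0,0,0],[0,0,-0.0398,0,0,0,0],[0,0,-0.0398,0,0,0,0],[0,0,-0.0398,0,0,0,0],[0,0,0,0,0,0,0],[0,0,0,0,0,0,0]]]'
python3 -m pendant '[[[0,0,0,0,0,0,0.4],[0,0,0,0,0,0,0.5],[0,0,0,0,0,0.1,0.5],[0,0,0,0,0,0.2,0.5],[0,0,0,0,0,0.2,0.5],[0,0,0,0,0,0,0.5],[0,0,0,0,0,0,0.5]]]'
python3 - <<'E'
from o import *
s=manip.state();q=s['tool_rot'];print(s['tool_pos'],'psi',2*np.degrees(np.arctan2(q[2],q[1])))
d=grab('wrist','w10');f=d['frame']
g=cv2.cvtColor(f,cv2.COLOR_BGR2GRAY).astype(int);hsv=cv2.cvtColor(f,cv2.COLOR_BGR2HSV)
m=((g>140)&(hsv[...,1]<60)).astype(np.uint8);p=proj(d,[.5738,-.2095,.085])
k,l,st,c=cv2.connectedComponentsWithStats(m)
for i in range(1,k):
    if 8<st[i,4]<600 and np.hypot(*(c[i]-p))<60:
        ys,xs=np.nonzero(l==i);W=np.array([atz(d,(x,y),.085) for x,y in zip(xs,ys)]);u,sv,vt=np.linalg.svd(W-W.mean(0))
        print(c[i].round(1),st[i],W.mean(0).round(4),'ang',np.degrees(np.arctan2(vt[0,1],vt[0,0])).round(1))
mg=((hsv[...,0]>45)&(hsv[...,0]<80)&(hsv[...,1]>100)).astype(np.uint8);k,l,st,c=cv2.connectedComponentsWithStats(mg)
for i in range(1,k):
    if st[i,4]>8 and np.hypot(*(c[i]-p))<90: w=atz(d,c[i],.061)-[.5738,-.2095];print('green',c[i],st[i,4],np.degrees(np.arctan2(*w[::-1])))
orange('side')
def oc(t):
    f=load(t)['frame'];h=cv2.cvtColor(f,cv2.COLOR_BGR2HSV);m=(h[...,0]<18)&(h[...,1]>150)&(h[...,2]>70);m[:170]=0;m[215:]=0;m[:,:240]=0;m[:,280:]=0;ys,xs=np.nonzero(m);return xs.mean(),ys.mean()
print(oc('t2'),oc('oside'))
E
```

```text
time: 30.48
tool_pos: [0.5741, -0.2097, 0.0719]
tool_rot: [-0.001, -0.626, 0.78, 0.0]
contact_force: [-4.2, -0.5, 4.3]
gripper_width: 0.095
time: 31.35
tool_pos: [0.5745, -0.2092, 0.1962]
tool_rot: [0.0, -0.625, 0.78, 0.0]
contact_force: [-0.3, -0.9, 0.3]
gripper_width: 0.501
[ 0.57446043 -0.20922713  0.19615627] psi 257.427024692407
[278.2 153. ] [254 152  49   3 140] [ 0.6176 -0.2214] ang 77.5
[248.7 186.7] [244 183  10   8  44] [ 0.5944 -0.1896] ang -123.7
[276.4 193.9] [275 186   3  18  39] [ 0.5826 -0.2121] ang 169.0
green [276. 168.] 45 -13.065774485113723
green [341.52941176 222.23529412] 51 -124.1743815192724
green [245.85530547 265.10289389] 311 144.48121414769915
green [269.11111111 255.44444444] 9 161.21635255386843
green [260.64285714 265.        ] 14 155.35670719929226
green [254.25 271.5 ] 12 151.88666086413218
side [(array([200.2,  16.2]), 2166), (array([379.4,  28.5]), 5452), (array([315.4,  65.6]), 17), (array([557.7, 106.1]), 38), (array([517.2, 191.8]), 5584), (array([259.2, 198. ]), 21), (array([285.5, 255.8]), 8), (array([389.2, 325.3]), 175)]
0 [281.4 316.4] 1 [322.9 295.3] 1.5 [352.2 297.5] 1.7 [362.9 301. ] 2 [376.4 308.5] 2.25 [384.4 316.2] 2.5 [388.9 324.8] 
(np.float64(259.35), np.float64(197.1)) (np.float64(259.1904761904762), np.float64(198.04761904761904))
```

```bash
python3 -c "
from plant import manip
print(manip.job_done())"
```

```text
the job is handed in; nothing more can be done
None
```

I did all three steps and handed the job in at about 31.5 s of the 72 s allowed. The hand-in gave no verdict.

**Probe:** I wound the crank clockwise about 371° in three grasps. An oblique wrist-camera shot, with the jar's rim as reference, put the orange band about 0.5 mm above the rim. The side camera, whose earlier reading differed by 2.6 mm from level, showed the band dropping by about that much after the last turn. The jar was not touched.

**Cover:** The lip slipped out of the jaws near the end of the flip, and the cover came to rest against the fingers at about 1.7 rad. I moved the fingers back and it fell to its stop. The side camera then put the lip where it belongs at 2.5 rad, and it was still there at the last check.

**Selector:** I gripped the bar, then regripped it about 10 mm lower because the first hold was too shallow, and turned it to the green mark. The pointer ended at -11° and the green mark at -13°. The meter's rear edge puts straight back at -12.5°, so the error is about 0.03 rad.

At the end the gripper hung clear, about 11 cm above the selector, with no contact force beyond noise. I kept the arm clear of the lid, beaker and vial, but took no last measurement of them or of the jar's position.

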